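Index the test-bar carousel and feed the blue bar

ROBOT

A 7-joint arm with a two-finger parallel gripper is mounted at the origin on the work surface. World frame = base frame: x ahead of the robot, y to its left, z up, the work surface at z = 0. Lengths are in m, angles in rad, forces in N, time in s.
With the tool pointing down it reaches from about 0.4 to 0.85 m from the base axis. Payload 6.9 kg.
Tool frame: the origin (TCP) lies midway between the tips of the shut fingers; the grasp point (between the pads) lies behind it (ctrl.pinch_z is the z of the grasp point in the tool frame, in m); z points along the fingers, y is the line along which they close (so a half turn about z gives the same grasp; the last joint's range is limited). The gripper opens to 85 mm and grips with 20 to 120 N. Pads are 22 mm wide; open, the fingers measure 114 mm over their backs; the gripper's body (76 mm by 85 mm) begins 54 mm behind the grasp point. The pads swing forward as they close: fully open they stand 13 mm farther back than shut.
Start: joints at [1.355, 0.507, -0.238, 1.5, 0.126, 1.149, -0.155], TCP at [0.198, -0.593, 0.207] pointing down, gripper open.
Joint ranges: [-3.08, 3.08], [-0.24, 2.05], [-1.43, 1.35], [0, 2.5], [-1.52, 4.66], [0.17, 1.96], [-2.89, 2.89]. Speed limits (rad/s): [2.39, 2.39, 3.14, 3.14, 3.14, 3.14, 3.14].

INTERFACE

Orientations are given as a unit quaternion [w, x, y, z].
In Python, from station import ctrl, get_state, vision, ticket, models gives the robot as it stands. Calls block until the motion is done:
- ctrl.movep(position, orientation): joint-space move of the TCP to a pose.
- ctrl.movel(position, frame=None, max_speed=0.15): straight line of the TCP; frame=None keeps the orientation; max_speed is the mean speed in m/s.
- ctrl.set_joints(angles): joint-space move.
- ctrl.ungrasp() and ctrl.close_gripper(force=None): open the fingers fully, or close them until they stop; force is the grip in N (None keeps the last).
- ctrl.pause(seconds).
- ctrl.ik(position, orientation): joint angles nearest the present ones, or None.
- get_state(): the state.
- vision.grab_frame(name): name is "scene" or "top"; returns (picture, depth): 480x640x3 uint8, blue, green, red; 480x640 float32, m along the optical axis (not along the pixel's ray), 0 where there is no reading.
- vision.camera_info(name): a dict with "mtx" (3x3 intrinsics, pixels), "dist_coeffs" ([k1, k2, p1, p2, k3] as OpenCV has them; the pictures are not rectified), "R" (3x3) and "t" (3): a world point X has camera coordinates R X + t. Camera axes: x right, y down, z forward; pixel columns grow to the right and rows downward; lengths in m; the calibration is good to about 2 mm. A picture is of the moment at which its call begins. camera_info takes no time and is no camera call.
A pose or a line that the arm cannot do raises ctrl.Unreachable and nothing moves.
- ticket.close_job(): hands the job in; it is judged then, once.
Trained networks look in the newest picture that a camera, given by its name, has taken for a name from the list of things; names that differ only in an ending like _2 or _b are one class to them, and where a whole thing is asked for, a point or a joint stands for the part that bears it (a point fixed in the world has none). Each returns a list of dicts, best first, with "p" (0 to 1); they miss things now and then, are a little off and sometimes report something else, mostly with a low value. They report only what shows in the picture. A call takes as long as a camera call. They do not tell look-alikes from the thing itself.
- models.recognise(camera, target): "point" ([column, row] in pixels, amid what is visible of it).
- models.masks_of(camera, target): "mask" (480x640 bool, what is visible of it) and "point" ([column, row] in pixels, amid what is visible of it).
The state is a dict: "time": time; "qpos": joint angles; "qd": joint speeds; "tau": joint torques, N m; "tcp_pos": TCP position; "eef_rot": TCP orientation; "contact_force": force on the tool from outside, world axes, zero at the start; "wrist_torque": the same for the moment, N m; "width": finger opening in m; "gripper_force": force on a finger pad.
Only numpy, scipy, OpenCV 4.12 (cv2) and the standard library are available. Lean on these libraries where they do the work, as an engineer would, in place of code of your own. Each camera call takes 0.05 s, during which the arm holds its last target. There are 200 camera calls.

TASK

Pump the wooden ratchet handle back and forth, one tooth a stroke, until the blue pocket of the carousel stands under the chute's outlet, and bring the handle back to its rest stop; turn the carousel with the handle only. Then drop the blue test bar lengthwise into the top of the chute, so that it slides down into the blue pocket. Leave the other bars and the studio things where they are.

Things in the scene. Friction and masses are not known exactly. Their poses are not given: they have to be found in the camera images.
- indexer: fixed indexing machine; origin on the table under the carousel's upright axis, z up. Dark round foot 300 mm across, 10 mm thick. Chute on its +y side, pump lever on its -y side. Under the tray a steel rim of 24 saw teeth, 276 mm across, 26 to 36 mm above the table, in which the pawls catch
- pump_lever (a joint): lever angle about the indexer's axis: 0 at its rest stop, 0.33 rad at its far stop, anticlockwise from above. At rest it points 1.731 rad clockwise from the indexer's +x. No spring; friction of about 2 N at the handle; stays where left. Going from below 0.02 to above 0.30 drives the carousel one tooth; coming back, the pawl clicks over the next tooth and the carousel stays
- handle_grip (a point): on the axis of the lever's wooden handle, 112 mm above the table: an upright round grip, 26 mm in diameter, from 76 to 136 mm above the table, 190 mm from the indexer's axis. It travels 63 mm between the stops
- carousel (a joint): carousel angle, anticlockwise from above; 0 when the blue pocket is right under the outlet. Starts at -1.53 to -0.58 rad and only goes forward. A tooth is 0.2618 rad. The first stroke may be part of a tooth; every full stroke ends within about 0.02 rad of a whole number of teeth, so 0 is reached after three to six strokes
- tray: white tray of eight pockets on the carousel, 236 mm across; origin on the axis at its underside, 37 mm above the table. Its walls reach 87 mm above the table, the hub (60 mm across) 134 mm. Turn it with the handle, not by touching it
- blue_pocket (a point): middle of the floor of the pocket with the blue floor and blue mark on its outer wall; 78 mm from the carousel's axis, 43 mm above the table. The pocket is a 45 degree wedge, 84 mm long from hub to outer wall, 44 mm deep
- under_outlet (a point): fixed point below the chute's outlet, level with the pocket floors, 78 mm from the carousel's axis on the indexer's +y side: where the blue pocket must stand
- chute: fixed aluminium channel, 35 degrees down to the tray. Origin on its floor at the place to drop, 195 mm above the table; y uphill along it, z off its floor. Inside 32 mm wide, walls 20 mm high; end wall 33 mm uphill, outlet 167 mm downhill, bridge 110 mm downhill leaving 44 mm. A bar goes in only lengthwise (its x along this y, either end first), best let go tilted alike within 12 mm of the floor
- blue_bar: blue-glazed test bar with one bare clay end, 54 mm long (x) by 22 by 22 mm, about 50 g, slippery, lying on the table; origin in the middle of its underside. In the chute it slides down by its own weight
- blue_bar_center (a point): middle of the blue bar
- green_bar: a test bar like the blue one, sage-green glaze; leave it
- rust_bar: a test bar like the blue one, rust-red glaze; leave it
- figurine: unfired grey clay figure, a cone 92 mm across at the foot and about 190 mm tall, standing; origin under its foot
- spray_bottle: clear water sprayer with a white head, 64 mm across, 190 mm tall, standing; origin under its foot
- slip_bowl: white bowl, 130 mm across, 60 mm tall; origin under its foot
- glaze_pot: small terracotta bowl, 96 mm across, 55 mm tall; origin under its foot
- glaze_jar: jar with a green cap, 60 mm across, 75 mm tall; origin under its foot
- brush: flat glaze brush, 200 mm long, 20 mm thick, lying along its x
- trimmer: trimming tool with a green grip, 170 mm long, lying along its x
Things that resemble listed ones, but are neither listed nor needed, are in the scene too. Of the things that look like the trimmer, the larger one is meant.

How it is judged:
By the outcome, as a careful person would: the job done as asked, in the order asked, and still so for the second after the job is handed in, with the robot touching nothing.
It also fails if it takes over 72 s, if anything falls off the work surface, if the arm or the gripper's body presses on something with over 40 N, if the wrist force passes 120 N, or if a joint passes its speed limit or range.

## Working session

There is one attempt and no reset: what is moved stays moved. The work goes in short steps, each a Python script; the robot and the scene stay as the last script left them, time stands still between calls to the robot, and variables do not carry over. Pictures are saved under pics/ and viewed, at most 10 in all, crops included, and the job is handed in when it is done.

```bash
ls; mkdir -p pics; cat > h.py <<'E'
import numpy as np, cv2
from station import ctrl, get_state, vision, ticket, models
def pts(cam, px, depth=None, z=None):
    """pixels -> world, by depth or by height plane z"""
    c=vision.camera_info(cam); K=np.array(c["mtx"]);R=np.array(c["R"]);t=np.array(c["t"]).ravel()
    px=np.atleast_2d(np.array(px,float))
    n=cv2.undistortPoints(px[:,None],K,np.array(c["dist_coeffs"]))[:,0]
    r=np.c_[n,np.ones(len(n))]
    if z is not None:
        o=-R.T@t; d=r@R; return o+d*((z-o[2])/d[:,2])[:,None]
    return (r*np.asarray(depth).reshape(-1,1)-t)@R
def maskpts(cam,m,d):
    v,u=np.nonzero(m&(d>0)); return pts(cam,np.c_[u,v],d[v,u])
def proj(cam,X):
    c=vision.camera_info(cam); R=np.array(c["R"])
    return cv2.projectPoints(np.atleast_2d(np.array(X,float)),cv2.Rodrigues(R)[0],np.array(c["t"],float),np.array(c["mtx"]),np.array(c["dist_coeffs"]))[0][:,0]
E
python3 - <<'E'
from h import *
np.set_printoptions(precision=3,suppress=True)
for cam in("scene","top"):
    im,d=vision.grab_frame(cam); cv2.imwrite(f"pics/{cam}0.png",im); np.savez(f"{cam}0.npz",im=im,d=d)
    c=vision.camera_info(cam); print(cam,-np.array(c["R"]).T@np.array(c["t"]).ravel(), np.array(c["R"])[2])
    for n in ["blue_bar","green_bar","rust_bar","pump_lever","tray","blue_pocket","chute","indexer","figurine","spray_bottle","slip_bowl","glaze_pot","glaze_jar"]:
        for r in models.masks_of(cam,n)[:4]:
            P=maskpts(cam,r["mask"],d)
            print(n,round(r["p"],2),np.round(r["point"]),r["mask"].sum(),np.median(P,0) if len(P) else None, P[:,2].max() if len(P) else None)
print(get_state()["time"],ctrl.pinch_z)
E
```

```text
pics
scene [ 1.733 -0.451  1.207] [-0.726  0.28  -0.629]
blue_bar 0.55 [379. 323.] 661 [0.764 0.092 0.054] 0.08413510367987924
blue_bar 0.27 [273. 290.] 5162 [ 0.553 -0.137  0.069] 0.13880864931769277
green_bar 0.47 [421. 282.] 119 [0.626 0.288 0.022] 0.0307081285150085
green_bar 0.21 [290. 292.] 10662 [ 0.57  -0.102  0.057] 0.23461474354198744
rust_bar 0.56 [420. 281.] 161 [0.623 0.291 0.022] 0.0307081285150085
rust_bar 0.49 [421. 259.] 151 [0.527 0.343 0.02 ] 0.03232724430482486
rust_bar 0.49 [340. 250.] 1181 [0.566 0.048 0.169] 0.23461474354198744
pump_lever 0.7 [274. 289.] 5103 [ 0.553 -0.137  0.069] 0.13880864931769277
pump_lever 0.63 [208. 296.] 430 [ 0.491 -0.303  0.049] 0.14249969273750165
tray 0.68 [272. 289.] 5019 [ 0.554 -0.137  0.069] 0.13880864931769277
blue_pocket 0.61 [273. 291.] 5096 [ 0.554 -0.137  0.069] 0.13880864931769277
chute 0.88 [337. 249.] 1261 [0.565 0.047 0.168] 0.23461474354198744
chute 0.57 [422. 281.] 166 [0.623 0.295 0.021] 0.0307081285150085
chute 0.51 [161. 297.] 1366 [ 0.504 -0.431  0.105] 0.19727834896452218
indexer 0.97 [290. 290.] 10648 [ 0.57  -0
[... 1570 characters left out ...]
 0.489 -0.297  0.036] 0.14542766741222876
chute 0.65 [295. 235.] 1363 [0.563 0.057 0.17 ] 0.23598979442484025
chute 0.65 [437. 267.] 296 [ 0.489 -0.293  0.037] 0.14542766741222876
indexer 0.58 [359. 248.] 13215 [ 0.539 -0.102  0.043] 0.23598979442484025
figurine 0.91 [284. 314.] 956 [0.385 0.083 0.082] 0.19077271778826993
spray_bottle 0.66 [498. 264.] 842 [ 0.486 -0.414  0.127] 0.1964481285325466
slip_bowl 0.7 [467. 333.] 2097 [ 0.318 -0.36   0.024] 0.06638205927763702
glaze_pot 0.94 [136. 262.] 1031 [0.514 0.475 0.023] 0.0636788136274129
glaze_pot 0.69 [497. 262.] 881 [ 0.486 -0.415  0.127] 0.1964481285325466
glaze_jar 0.89 [279. 169.] 529 [0.741 0.096 0.073] 0.08266657121846716
1.4 -0.0187
```

View pics/top0.png

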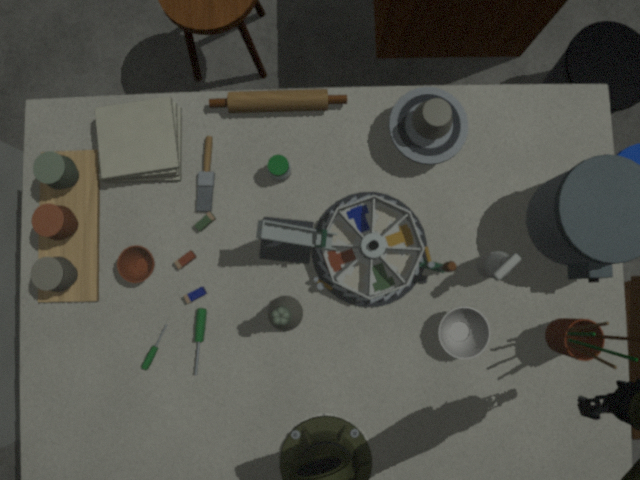

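View pics/scene0.png

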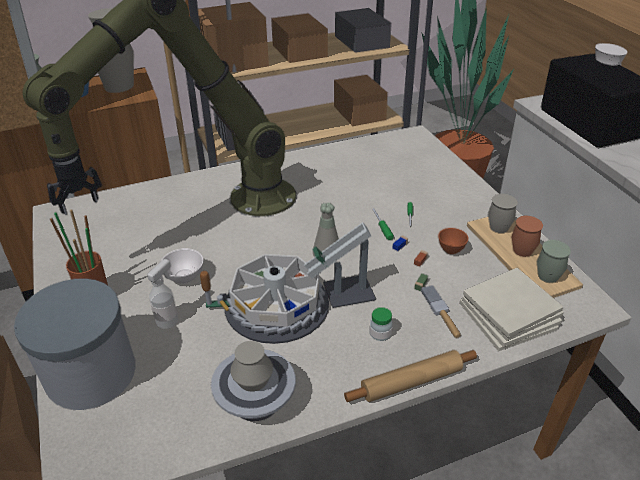

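The top view shows four groups that matter:
- **Bars:** blue (194,295), rust (185,259) and green (204,222).
- **Carousel:** hub (373,244) and blue pocket (357,218). The other coloured pockets are yellow, green and red.
- **Handle:** wooden grip (447,267).
- **Chute:** around (290,238).

Possible confusions:
- **Blue bar:** the rust and green bars, the blue pocket floor, and the blue object at (630,155). I choose (194,295), which is blue with a bare clay end.
- **Handle:** the brush and rolling pin. I choose (447,267).

```bash
python3 - <<'E'
from h import *
np.set_printoptions(precision=4,suppress=True)
D={c:np.load(c+"0.npz") for c in("scene","top")}
W={}
for c in D:
    d=D[c]["d"]; v,u=np.mgrid[:480,:640]; W[c]=pts(c,np.c_[u.ravel(),v.ravel()],d.ravel()).reshape(480,640,3); W[c][d==0]=np.nan
def sel(c,x,y,r,z0,z1):
    P=W[c]; m=(np.hypot(P[...,0]-x,P[...,1]-y)<r)&(P[...,2]>z0)&(P[...,2]<z1); return m
for c in D:
    m=sel(c,.55,-.13,.05,.12,.15); P=W[c][m]; print(c,"hub",len(P),P.mean(0),(P.max(0)+P.min(0))/2, np.ptp(P,axis=0))
    m=sel(c,.49,-.3,.06,.085,.16); P=W[c][m]; print("handle",len(P),P.mean(0),(P.max(0)+P.min(0))/2,np.ptp(P,axis=0))
    hsv=cv2.cvtColor(D[c]["im"],cv2.COLOR_BGR2HSV)
    b=(hsv[...,0]>105)&(hsv[...,0]<130)&(hsv[...,1]>130)
    m=b&sel(c,.435,.318,.06,-.01,.05); P=W[c][m]; vv,uu=np.nonzero(m);print("bluebar glazed",len(P),P.mean(0),P[:,2].max(),uu.mean(),vv.mean())
    m=sel(c,.435,.318,.06,.012,.05); P=W[c][m];r=cv2.minAreaRect((P[:,:2]*1000).astype(np.float32)); print("bar",len(P),r,np.median(P[:,2]))
    m=b&sel(c,.55,-.13,.13,.0,.1); P=W[c][m]; lo=P[P[:,2]<.06]; print("pocket blue",len(P),np.median(lo,0),np.median(P[P[:,2]>.06],0),(P[:,2]>.06).sum())
# rim: fit circle centre via foot? tray points at wall-top height
    P=W[c]; m=(np.abs(P[...,2]-.086)<.006)&(np.hypot(P[...,0]-.55,P[...,1]+.13)<.14); Q=P[m][:,:2]
    from scipy.optimize import least_squares
    cc=np.array([.55,-.13]); 
    for _ in range(5):
        rr=np.hypot(*(Q-cc).T); s=Q[(rr>.108)&(rr<.124)]
        cc=least_squares(lambda p:np.hypot(*(s-p).T)-.116,cc,loss="soft_l1",f_scale=.002).x
    print("tray centre",cc,len(s))
# chute
    P=W[c]; m=(P[...,2]>.1)&(P[...,2]<.26)&(np.abs(P[...,0]-.56)<.07)&(P[...,1]>-.06)&(P[...,1]<.16); Q=P[m]
    print("chute",len(Q),Q.min(0),Q.max(0)); r=cv2.minAreaRect((Q[:,:2]*1000).astype(np.float32)); print(r)
    np.save(f"ch_{c}.npy",Q)
a=cv2.resize(D["top"]["im"][200:320,150:330],None,fx=4,fy=4,interpolation=cv2.INTER_CUBIC)
b=cv2.resize(D["top"]["im"][180:310,300:470],None,fx=4,fy=4,interpolation=cv2.INTER_CUBIC)
cv2.imwrite("pics/crop1.png",cv2.resize(np.vstack([np.pad(a,((0,0),(0,0),(0,0))),cv2.resize(b,(a.shape[1],520))]),(550,600)))
E
```

```text
scene hub 215 [ 0.5426 -0.1304  0.1256] [ 0.5387 -0.1284  0.1294] [0.059  0.0566 0.0188]
handle 172 [ 0.4903 -0.3065  0.1164] [ 0.4948 -0.2808  0.1139] [0.0497 0.0795 0.0573]
bluebar glazed 107 [0.4374 0.3158 0.017 ] 0.02852841073394626 398.9626168224299 243.66355140186917
bar 148 ((413.1974182128906, 315.6342468261719), (73.56029510498047, 58.35869598388672), 11.494844436645508) 0.021166359678519306
pocket blue 146 [ 0.5999 -0.1036  0.0462] [ 0.6504 -0.0899  0.0687] 66
tray centre [ 0.5388 -0.1289] 582
chute 1479 [ 0.5269 -0.0419  0.1   ] [0.5957 0.1393 0.2346]
((561.9083862304688, 48.79408264160156), (179.52328491210938, 54.325862884521484), 83.17330932617188)
top hub 396 [ 0.5374 -0.1282  0.1251] [ 0.5384 -0.1281  0.1303] [0.0575 0.0575 0.0206]
handle 137 [ 0.4871 -0.2994  0.1236] [ 0.5001 -0.2807  0.1152] [0.0564 0.0761 0.0604]
bluebar glazed 98 [0.4345 0.3145 0.021 ] 0.029140042209325458 196.64285714285714 293.5
bar 273 ((411.7727355957031, 309.5933837890625), (69.40666961669922, 54.62214279174805), 26.668760299682617) 0.022007182564952547
pocket blue 211 [ 0.6212 -0.1001  0.044 ] [nan nan nan] 0
tray centre [ 0.5383 -0.1287] 578
chute 1427 [ 0.531  -0.0439  0.1001] [0.5929 0.1386 0.236 ]
((561.390625, 47.76571273803711), (180.37774658203125, 40.74858856201172), 82.33924102783203)
  return _methods._mean(a, axis=axis, dtype=dtype,
  ret = um.true_divide(
```

View pics/crop1.png

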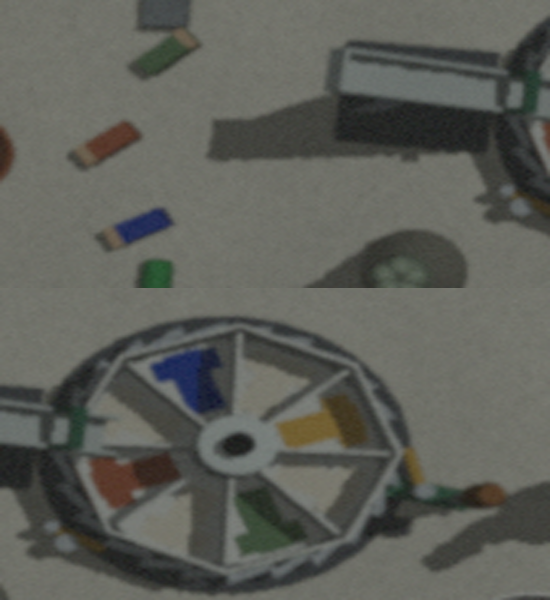

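The crop confirms the choices. The blue bar lies at about crop (135,228) with its clay end on the left, and the blue pocket is upper left of the hub. The wooden grip is at crop (490,495). The chute and handle bearings agree with the lever at rest (yaw about -0.127). Next I take the handle.

```bash
cat >> h.py <<'E'
from scipy.spatial.transform import Rotation as Ro
np.set_printoptions(precision=4,suppress=True)
C=np.array([.5386,-.1288]); Z0=.0935
def quat(zax,yax):
    z=np.array(zax,float);z/=np.linalg.norm(z); y=np.array(yax,float); y-=z*(y@z); y/=np.linalg.norm(y)
    return Ro.from_matrix(np.c_[np.cross(y,z),y,z]).as_quat(scalar_first=True)
def best(p,zax,yax):
    """of the two half-turn twins, the one nearest in joints"""
    q0=np.array(get_state()["qpos"]); o=[]
    for s in(1,-1):
        q=quat(zax,np.array(yax)*s); j=ctrl.ik(p,q)
        if j is not None: o.append((np.abs(np.array(j)-q0).max(),q,np.array(j)))
    return min(o,key=lambda a:a[0]) if o else None
E
python3 - <<'E'
from h import *
H=[]
for c in("scene","top"):
    D=np.load(c+"0.npz"); d=D["d"]; v,u=np.nonzero(d>0); P=pts(c,np.c_[u,v],d[v,u])
    r=np.hypot(*(P[:,:2]-C).T); m=(r>.165)&(r<.215)&(P[:,2]>.085)&(P[:,2]<.15)&(P[:,1]<-.22); Q=P[m]
    mid=(Q.max(0)+Q.min(0))/2; H.append(mid); print(c,m.sum(),mid,np.ptp(Q,axis=0),Q.mean(0))
    t=Q[Q[:,2]>.128]; print(" top",len(t),t.mean(0))
a=np.mean(H,0)[:2]-C; print(np.hypot(*a),np.arctan2(a[1],a[0]))
yaw=-.127; u=np.array([-np.sin(yaw),np.cos(yaw)])
for c in("scene","top"):
    Q=np.load(f"ch_{c}.npy"); s=(Q[:,:2]-C)@u; l=(Q[:,:2]-C)@np.array([np.cos(yaw),np.sin(yaw)])
    print("chute along",s.min(),s.max(),"lat",np.percentile(l,[1,50,99]))
    fl=Q[np.abs(l)<.012]; sf=s[np.abs(l)<.012]
    for b in np.arange(.09,.28,.02):
        k=(sf>b)&(sf<b+.02); print(round(b+.01,2),k.sum(),np.median(fl[k,2]) if k.any() else None,end="; ")
    print()
s=get_state(); print(s["tcp_pos"],s["eef_rot"],s["contact_force"],s["width"])
th=np.array([.993,-.119,0]); b=best([.487,-.3105,Z0],[0,0,-1],th); print(b)
# reach check for chute
dn=np.r_[-u*np.sin(np.radians(35)),np.cos(np.radians(35))]
print(best(np.r_[C+u*.2,.2],-dn,[np.cos(yaw),np.sin(yaw),0]))
E
```

```text
scene 167 [ 0.4854 -0.3076  0.1139] [0.0308 0.0259 0.0572] [ 0.4897 -0.3084  0.1173]
 top 56 [ 0.4861 -0.3079  0.1347]
top 123 [ 0.4844 -0.3073  0.1156] [0.0251 0.0228 0.0596] [ 0.4838 -0.3052  0.1278]
 top 83 [ 0.4844 -0.3075  0.1353]
0.18655623826862985 -1.8628319605059784
chute along 0.08923166864458826 0.26888809805614944 lat [-0.022   0.0093  0.0242]
0.1 6 0.11985430794831625; 0.12 39 0.1680491238062554; 0.14 7 0.13885955987875326; 0.16 8 0.14709420420138375; 0.18 59 0.1148548166356271; 0.2 16 0.17645249797342746; 0.22 13 0.1860036833048727; 0.24 65 0.15206453777772894; 0.26 122 0.15287767334955532; 0.28 0 None; 
chute along 0.08773753051892436 0.26814161459331126 lat [-0.0202  0.0009  0.0201]
0.1 37 0.10404045548202397; 0.12 85 0.16949115947966875; 0.14 85 0.12799796875961844; 0.16 90 0.14168103457478928; 0.18 91 0.15543033215164637; 0.2 94 0.1698203339005018; 0.22 98 0.18298828180484428; 0.24 101 0.19804240113527702; 0.26 95 0.22249325605865872; 0.28 0 None; 
[ 0.1976 -0.5929  0.2074] [-0.0001  0.9871  0.1602 -0.    ] [0.5166 0.4577 0.3834] 0.08549950983527757
(np.float64(0.4993110550858396), array([0.    , 0.748 , 0.6637, 0.    ]), array([ 0.8552,  0.584 , -0.5199,  1.7781,  0.3645,  0.8763,  0.0509]))
(np.float64(0.6648039845211096), array([-0.1987,  0.7158,  0.6302,  0.2257]), array([ 0.7884,  0.601 , -0.9024,  1.7875, -0.1898,  0.877 , -0.0097]))
```

```bash
python3 - <<'E'
from h import *
a=-1.86; h=C+.189*np.array([np.cos(a),np.sin(a)]); print(h)
th=np.array([.993,-.119,0]); q=best(np.r_[h,Z0],[0,0,-1],th)[1]
s=get_state(); ctrl.movel(list(np.array(s["tcp_pos"])+[0,0,.1]),max_speed=.2)
ctrl.movep(list(np.r_[h,.26]),q)
ctrl.movel(list(np.r_[h,Z0]))
f0=np.array(get_state()["contact_force"])
ctrl.close_gripper(20); s=get_state(); print(s["width"],s["tcp_pos"],f0,s["contact_force"],s["time"])
p=h.copy()
for i in range(8):   # seek rest stop
    p=p-.0015*th[:2]; ctrl.movel(list(np.r_[p,Z0])); s=get_state(); f=(np.array(s["contact_force"])-f0)@th
    print(i,s["tcp_pos"],f)
    if f>7: break
print(s["time"],s["tcp_pos"][:2]-C,np.arctan2(*(np.array(s["tcp_pos"][:2])-C)[::-1]))
im,d=vision.grab_frame("top"); cv2.imwrite("pics/grip.png",cv2.resize(im[170:320,290:490],(800,600)))
E
```

```text
[ 0.4847 -0.31  ]
0.0252558845125019 [ 0.4848 -0.3101  0.0938] [-1.0577  0.2367  0.0577] [-0.5396  0.7662  2.8557] 5.3833
0 [ 0.4836 -0.3097  0.0938] 1.2463193150534646
1 [ 0.483  -0.3096  0.0938] 5.543154959454824
2 [ 0.483  -0.3096  0.0938] 9.83699200114518
6.1333 [-0.0556 -0.1808] -1.8691701789218194
```

View pics/grip.png

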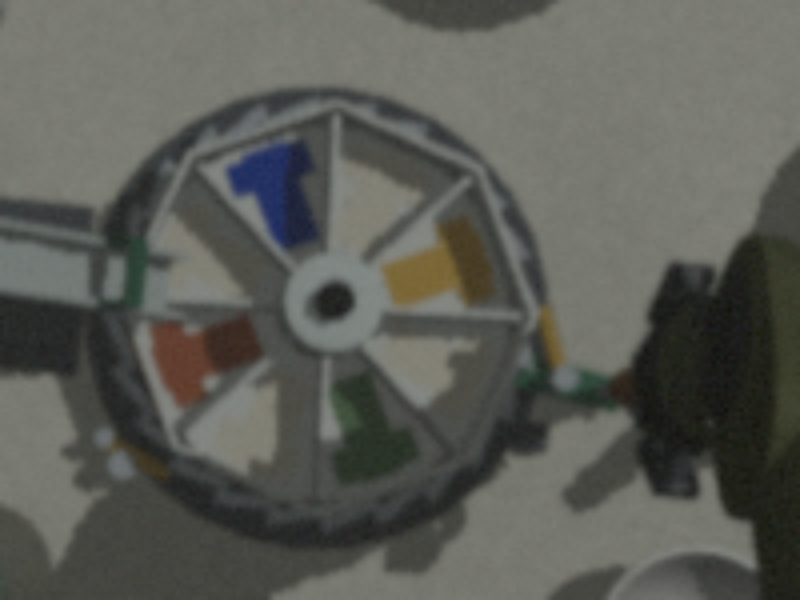

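The gripper holds the wooden handle, right of crop (640,390), against the rest stop. The blue pocket is at crop (275,190). I'll do one stroke and then measure.

```bash
cat >> h.py <<'E'
A0=-1.869; R=.189; TH=np.array([.993,-.119,0])
def to(a,n=3,speed=.12):
    p=np.array(get_state()["tcp_pos"][:2])-C; a1=np.arctan2(p[1],p[0])
    for b in np.linspace(a1,A0+a,n+1)[1:]: ctrl.movel([C[0]+R*np.cos(b),C[1]+R*np.sin(b),Z0],max_speed=speed)
    s=get_state(); p=np.array(s["tcp_pos"][:2])-C
    return round(np.arctan2(p[1],p[0])-A0,4), round(float(np.array(s["contact_force"])@TH),1)
def carousel(save=None):
    im,d=vision.grab_frame("top"); hsv=cv2.cvtColor(im,cv2.COLOR_BGR2HSV)
    v,u=np.nonzero((hsv[...,0]>105)&(hsv[...,0]<130)&(hsv[...,1]>130)&(d>0)); P=pts("top",np.c_[u,v],d[v,u]); r=np.hypot(*(P[:,:2]-C).T)
    Q=P[(r>.035)&(r<.115)&(P[:,2]<.065)]; b=np.arctan2(*(Q[:,:2]-C).T[::-1])
    if save: cv2.imwrite(save,cv2.resize(im[170:320,240:440],(800,600)))
    return len(Q),np.round(np.median(b)-np.pi/2+.13,3),np.round((b.max()+b.min())/2-np.pi/2+.13,3)
E
python3 - <<'E'
from h import *
print(carousel()); print(to(.342)); print(carousel()); print(to(-.006)); print(carousel(),get_state()["time"])
E
```

```text
(203, np.float64(-1.064), np.float64(-1.082))
(np.float64(0.3289), -2.7)
(202, np.float64(-0.988), np.float64(-1.011))
(np.float64(-0.0007), 3.6)
(190, np.float64(-0.988), np.float64(-1.006)) 8.35
```

```bash
python3 - <<'E'
from h import *
for i in range(3):
    print(to(.342),to(-.008),carousel())
print(carousel("pics/c3.png"),get_state()["time"])
E
```

```text
(np.float64(0.3294), -4.0) (np.float64(-0.0016), 4.2) (186, np.float64(-0.726), np.float64(-0.745))
(np.float64(0.3293), -4.0) (np.float64(-0.0015), 4.4) (176, np.float64(-0.47), np.float64(-0.517))
(np.float64(0.3294), -2.8) (np.float64(-0.0012), 3.3) (156, np.float64(-0.226), np.float64(-0.258))
(152, np.float64(-0.217), np.float64(-0.235)) 14.575
```

View pics/c3.png

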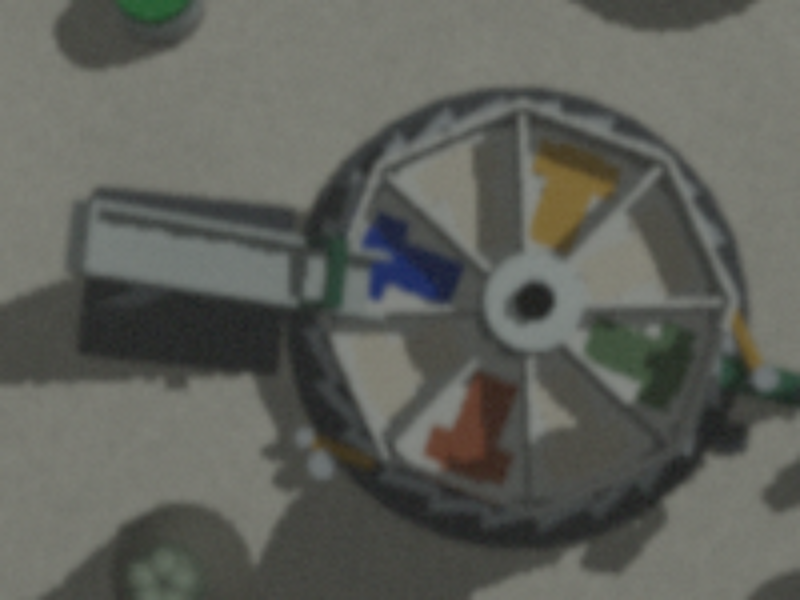

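Blue is at crop (410,265), one tooth short of the outlet. One more stroke, then I release the handle and re-measure.

```bash
python3 - <<'E'
from h import *
print(to(.342),to(-.008),carousel()); print(to(-.001,1))
ctrl.ungrasp(); s=get_state(); print(s["tcp_pos"],s["time"])
ctrl.movel(list(np.r_[s["tcp_pos"][:2],.26]),max_speed=.2)
print(carousel("pics/c4.png"))
for c in("top","scene"):
    im,d=vision.grab_frame(c); hsv=cv2.cvtColor(im,cv2.COLOR_BGR2HSV)
    v,u=np.nonzero(d>0); P=pts(c,np.c_[u,v],d[v,u]); r=np.hypot(*(P[:,:2]-C).T); m=(r>.165)&(r<.215)&(P[:,2]>.085)&(P[:,2]<.15)&(P[:,1]<-.22); Q=P[m]
    mid=(Q.max(0)+Q.min(0))/2-np.r_[C,0]; print(c,"handle",np.arctan2(mid[1],mid[0]),"(was -1.863)")
    hu=hsv[v,u]; near=(np.hypot(P[:,0]-.4315,P[:,1]-.321)<.043)&(P[:,2]>.009)&~((hu[:,0]>45)&(hu[:,0]<95)&(hu[:,1]>90))
    Q=P[near]; blue=(hu[near][:,0]>105)&(hu[near][:,0]<130)&(hu[near][:,1]>130)
    top=Q[Q[:,2]>.016]; print("bar",len(Q),len(top),cv2.minAreaRect((top[:,:2]*1000).astype(np.float32)),np.percentile(Q[:,2],[10,50,95]),"blue",Q[blue].mean(0),"other",Q[~blue].mean(0),(~blue).sum())
im,_=vision.grab_frame("top"); cv2.imwrite("pics/bar.png",cv2.resize(im[255:345,160:280],(800,600),interpolation=cv2.INTER_CUBIC))
E
```

```text
(np.float64(0.3288), -3.0) (np.float64(-0.0009), 4.4) (143, np.float64(0.006), np.float64(0.038))
(np.float64(-0.0007), 0.9)
[ 0.4828 -0.3094  0.0934] 17.5
(135, np.float64(0.005), np.float64(0.048))
top handle -1.8633452320181987 (was -1.863)
bar 209 194 ((418.9009704589844, 312.662841796875), (53.6640625, 55.44979476928711), 27.182817459106445) [0.0175 0.0212 0.0259] blue [0.434  0.3154 0.0214] other [0.4285 0.3214 0.0207] 112
scene handle -1.858049648819637 (was -1.863)
bar 124 89 ((432.47650146484375, 321.92279052734375), (25.85631561279297, 62.02228927612305), 24.586257934570312) [0.0121 0.0199 0.0261] blue [0.4382 0.3151 0.0191] other [0.4239 0.3345 0.0196] 27
```

View pics/c4.png

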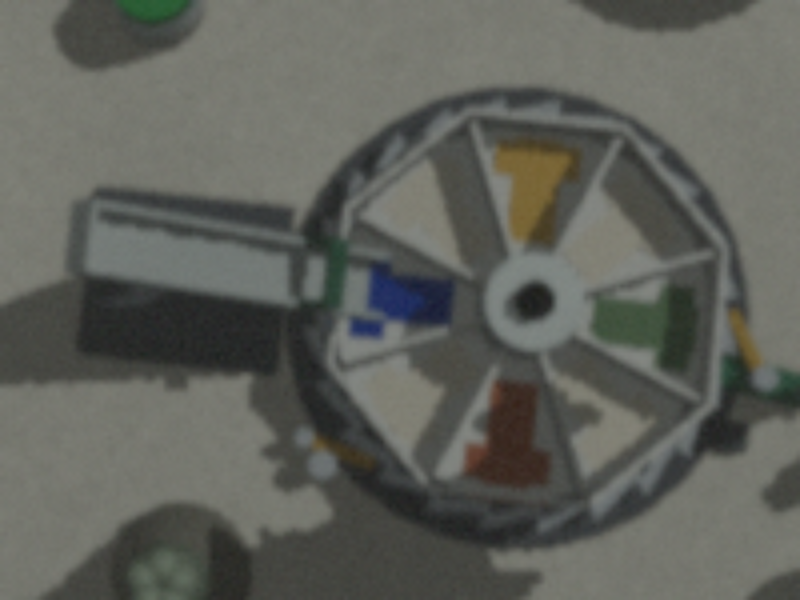

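View pics/bar.png

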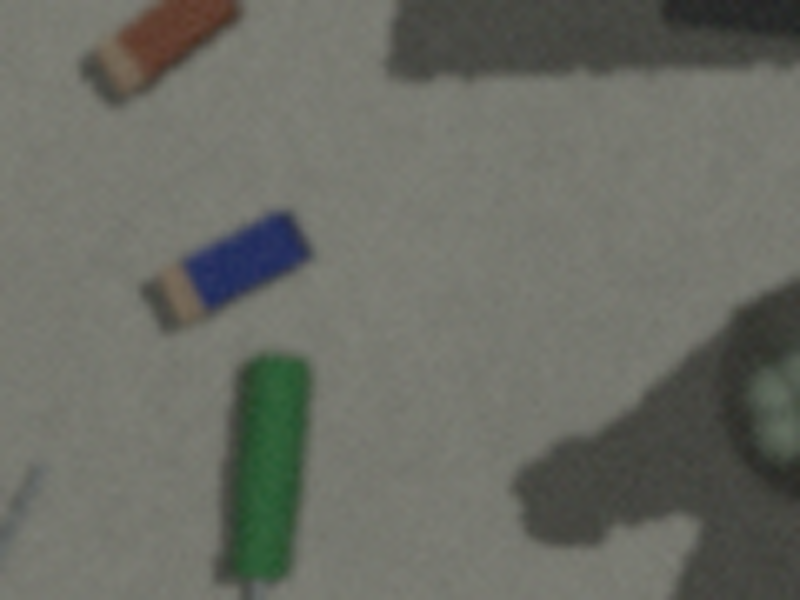

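The crop shows the blue pocket centred under the outlet, with the handle back at rest. In the bar crop, the blue bar centre is at about (237,267) with its long axis about 28° off world y. The green trimmer tip at (275,355) is near where an open finger would land, so I check its height and the exact clearances.

```bash
python3 - <<'E'
from h import *
im,d=vision.grab_frame("top"); hsv=cv2.cvtColor(im,cv2.COLOR_BGR2HSV)
v,u=np.nonzero(d>0); P=pts("top",np.c_[u,v],d[v,u]); hu=hsv[v,u]
g=(hu[:,0]>45)&(hu[:,0]<85)&(hu[:,1]>110)&(np.abs(P[:,0]-.38)<.06)&(np.abs(P[:,1]-.3)<.04)
print("trimmer",g.sum(),P[g].min(0),P[g].max(0),np.percentile(P[g][:,2],[50,90]))
f=lambda x,y:[160+x*.15,255+y*.15]
names="center clayL clayR blueL blueR trimL trimR rustR rustclayBot".split()
px=[f(*a) for a in[(237,267),(162,278),(187,325),(288,212),(310,255),(245,357),(305,357),(240,12),(122,103)]]
for n,X in zip(names,pts("top",px,z=.022)): print(n,X)
# scene cross-check : project centre candidate, colour mask centroid
for c in("top","scene"):
    if c=="scene": im,d=vision.grab_frame(c); hsv=cv2.cvtColor(im,cv2.COLOR_BGR2HSV)
    b=((hsv[...,0]>105)&(hsv[...,0]<130)&(hsv[...,1]>110)).astype(np.uint8)
    p=proj(c,[.434,.315,.018])[0]; n,l,st,ce=cv2.connectedComponentsWithStats(b)
    k=min(range(1,n),key=lambda i:np.hypot(*(ce[i]-p))+(st[i][4]<30)*99)
    vv,uu=np.nonzero(l==k); r=cv2.minAreaRect(np.c_[uu,vv].astype(np.float32)); bx=cv2.boxPoints(r)
    print(c,ce[k],st[k],p, pts(c,bx,z=.022)[:,:2].tolist())
E
```

```text
trimmer 195 [0.3213 0.2951 0.0148] [0.3952 0.3184 0.0315] [0.0239 0.0279]
center [0.4306 0.3171 0.022 ]
clayL [0.4271 0.3461 0.022 ]
clayR [0.409  0.3366 0.022 ]
blueL [0.4511 0.2973 0.022 ]
blueR [0.4346 0.289  0.022 ]
trimL [0.3964 0.3144 0.022 ]
trimR [0.3959 0.2914 0.022 ]
rustR [0.5281 0.3151 0.022 ]
rustclayBot [0.4943 0.3611 0.022 ]
top [196.4513 293.5575] [189 288  16  13 113] [196.7159 293.6957] [[0.4337331488273216, 0.3365227091033593], [0.4506930206039938, 0.30035316511286203], [0.4352832429537738, 0.29282819738461563], [0.41833724633832825, 0.3289597139618249]]
scene [398.8696 243.5652] [393 237  13  14 115] [398.2742 242.8617] [[0.43737548201026866, 0.28496913256320905], [0.40954534224310746, 0.3391788366268413], [0.4474166492507301, 0.3389779145489051], [0.4741540872615817, 0.2855165482535817]]
```

The trimmer is about 24–28 mm high and lies under the open lower finger, while the rust bar blocks shifting the grasp the other way. So I push the blue bar about 33 mm along its own axis with shut fingers, clear of both, and then grasp it.

```bash
cat >> h.py <<'E'
def bar():
    out=[]
    for c in("top","scene"):
        im,d=vision.grab_frame(c); hsv=cv2.cvtColor(im,cv2.COLOR_BGR2HSV)
        b=((hsv[...,0]>105)&(hsv[...,0]<130)&(hsv[...,1]>110)).astype(np.uint8)
        n,l,st,ce=cv2.connectedComponentsWithStats(b)
        for i in range(1,n):
            if st[i][4]<40: continue
            w=pts(c,ce[i],z=.02)[0]
            if w[1]>.18:
                vv,uu=np.nonzero(l==i); bx=pts(c,cv2.boxPoints(cv2.minAreaRect(np.c_[uu,vv].astype(np.float32))),z=.022)[:,:2]
                print(c,w[:2],st[i][4],bx.ravel())
    return
E
python3 - <<'E'
from h import *
ax=np.array([.424,-.905]); n=np.array([.905,.424,0]); B=np.array([.431,.318])
s=get_state(); ctrl.movel(list(np.r_[s["tcp_pos"][:2],.33]),max_speed=.25)
ctrl.close_gripper(20)
ctrl.movep([.45,.0,.36],best([.45,0,.36],[0,0,-1],n)[1])
p=B-.052*ax; r=best(np.r_[p,.12],[0,0,-1],n); print(r)
ctrl.movep(list(np.r_[p,.12]),r[1]); ctrl.movel(list(np.r_[p,.009]),max_speed=.2)
ctrl.movel(list(np.r_[B-.005*ax,.009]),max_speed=.08)
print(get_state()["contact_force"])
ctrl.movel(list(np.r_[B-.025*ax,.009])); ctrl.movel(list(np.r_[B-.025*ax,.20]),max_speed=.25)
ctrl.ungrasp(); ctrl.movel(list(np.r_[B-.12*ax,.2]),max_speed=.25)
bar(); im,_=vision.grab_frame("top"); cv2.imwrite("pics/bar2.png",cv2.resize(im[235:355,150:310],(800,600),interpolation=cv2.INTER_CUBIC)); print(get_state()["time"])
E
```

```text
(np.float64(1.1097337891512509), array([0.    , 0.5365, 0.8439, 0.    ]), array([-0.1971,  0.6104, -0.9216,  1.822 ,  0.5731,  1.0012, -0.9176]))
[-0.1748  0.6827 -0.066 ]
top [0.4345 0.3151] 112 [0.4337 0.3365 0.4507 0.3004 0.4353 0.2928 0.4183 0.329 ]
scene [0.4401 0.3138] 115 [0.4374 0.285  0.4095 0.3392 0.4474 0.339  0.4742 0.2855]
26.9
```

View pics/bar2.png

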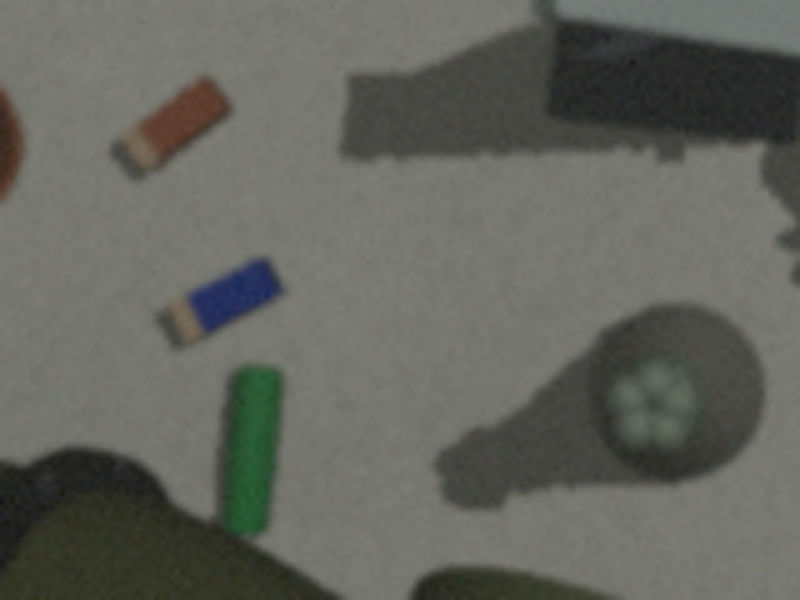

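The bar did not move at all: it still shows at crop (230,300). I retrace the push while checking the actual state.

```bash
python3 - <<'E'
from h import *
ax=np.array([.424,-.905]); B=np.array([.431,.318])
g=lambda m:print(m,get_state()["tcp_pos"],get_state()["width"],get_state()["eef_rot"])
g("now"); ctrl.close_gripper(20); g("closed")
ctrl.movel(list(np.r_[B-.052*ax,.2]),max_speed=.25); ctrl.movel(list(np.r_[B-.052*ax,.009]),max_speed=.2); g("down")
for c in("top","scene"):
    im,_=vision.grab_frame(c); p=proj(c,np.r_[B,.02])[0].astype(int); cv2.imwrite(f"pics/dn_{c}.png",cv2.resize(im[p[1]-50:p[1]+40,p[0]-60:p[0]+60],(400,300),interpolation=cv2.INTER_CUBIC))
cv2.imwrite("pics/dn.png",np.hstack([cv2.imread("pics/dn_top.png"),cv2.imread("pics/dn_scene.png")]))
E
```

```text
now [0.381  0.4255 0.1998] 0.08517055869519045 [ 0.0004  0.5373  0.8434 -0.0003]
closed [0.3801 0.4266 0.2   ] 1.09245588074212e-05 [ 0.      0.5365  0.8439 -0.    ]
down [0.4091 0.366  0.0099] -0.00013710871167776247 [0.     0.5363 0.844  0.0008]
```

View pics/dn.png

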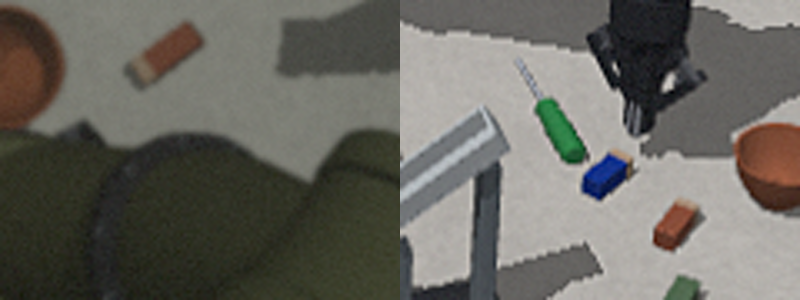

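```bash
python3 - <<'E'
from h import *
ax=np.array([.424,-.905]); B=np.array([.431,.318])
for k in(-.040,-.030,-.018,-.005):
    ctrl.movel(list(np.r_[B+k*ax,.009]),max_speed=.08); s=get_state(); print(k,s["tcp_pos"],s["contact_force"]); bar()
print(s["time"])
im,_=vision.grab_frame("scene"); p=proj("scene",np.r_[B,.02])[0].astype(int); cv2.imwrite("pics/push.png",cv2.resize(im[p[1]-50:p[1]+40,p[0]-60:p[0]+60],(600,450),interpolation=cv2.INTER_CUBIC))
E
```

```text
-0.04 [0.4148 0.3531 0.0092] [ 0.4086  0.1552 -0.1361]
scene [0.44   0.3137] 114 [0.438  0.2847 0.409  0.3387 0.4464 0.3392 0.4743 0.2859]
-0.03 [0.4187 0.3443 0.0089] [-0.4068  0.8935  0.3755]
scene [0.4401 0.3138] 115 [0.4374 0.285  0.4095 0.3392 0.4474 0.339  0.4742 0.2855]
-0.018 [0.4238 0.3334 0.0089] [ 0.9912 -0.0593  0.0479]
scene [0.4399 0.3139] 115 [0.4374 0.285  0.4083 0.3416 0.4462 0.3413 0.4742 0.2855]
-0.005 [0.4293 0.3216 0.0089] [ 0.1042 -0.2829 -0.4116]
scene [0.4413 0.3133] 109 [0.438  0.285  0.4102 0.3392 0.4474 0.339  0.4742 0.2855]
30.7833
```

View pics/push.png

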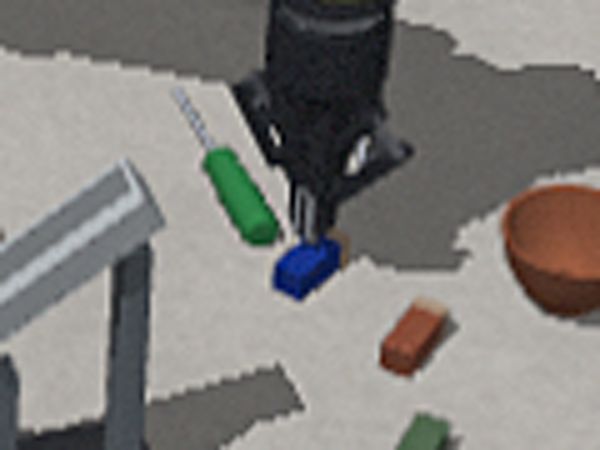

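In the close crop the fingertip at (310,235) is at the bar's back top edge, but nothing touched. It is either hovering above the bar or beside it. I measure the tip with the depth image.

```bash
python3 - <<'E'
from h import *
B=np.array([.431,.318]); c="scene"
im,d=vision.grab_frame(c); p=proj(c,np.r_[B,.02])[0].astype(int); o=p-[60,50]
print(p, proj(c,np.r_[get_state()["tcp_pos"]])[0]-o)
for y in range(38,62,2):
    row=[]
    for x in range(52,76,3):
        u,v=o[0]+x,o[1]+y; w=pts(c,[u,v],d[v,u])[0]; row.append("%d,%d,%d"%tuple(np.round(w*1000)))
    print(y,row)
E
```

```text
[398 241] [61.4909 52.5432]
38 ['334,337,-4', '339,346,-3', '417,312,62', '431,315,71', '443,318,79', '454,323,85', '466,326,93', '366,398,2']
40 ['373,316,22', '349,341,-2', '426,307,62', '434,314,66', '438,322,66', '450,325,74', '367,387,-3', '371,397,-3']
42 ['389,308,27', '367,331,5', '423,310,51', '438,312,61', '441,321,61', '434,336,51', '385,377,4', '383,390,0']
44 ['396,304,25', '370,330,-1', '423,311,43', '436,314,52', '443,321,54', '387,365,1', '394,372,4', '387,388,-5']
46 ['392,307,14', '393,317,11', '386,333,1', '437,314,44', '446,320,49', '415,349,18', '403,368,4', '406,377,4']
48 ['391,308,4', '393,318,3', '396,327,2', '435,316,34', '424,333,21', '427,342,21', '415,361,6', '412,374,0']
50 ['396,306,1', '398,316,-2', '425,312,20', '429,320,21', '431,330,19', '437,338,21', '418,360,1', '414,374,-6']
52 ['403,302,-1', '430,298,19', '438,305,23', '438,315,21', '443,323,22', '436,339,12', '429,354,2', '435,362,4']
54 ['410,299,-3', '431,298,13', '441,303,18', '451,309,24', '441,325,12', '428,344,-4', '438,349,2', '437,361,-3']
56 ['421,294,-2', '438,295,10', '445,302,13', '447,312,12', '446,323,7', '448,333,6', '446,345,1', '449,355,0']
58 ['435,286,3', '438,296,2', '445,303,5', '446,312,3', '448,322,1', '449,333,-1', '456,340,2', '454,352,-3']
60 ['444,282,2', '446,292,1', '450,300,1', '455,308,2', '454,320,-2', '458,328,-1', '459,338,-3', '468,344,2']
```

The fingertip is directly over the bar at z≈0.03 while the TCP reads 0.009, so the real tips sit about 19 mm behind the TCP. I go back behind the clay end and feel downward in small steps. Then I push.

```bash
python3 - <<'E'
from h import *
ax=np.array([.424,-.905]); B=np.array([.431,.318]); p=B-.056*ax
ctrl.movel(list(np.r_[p,.009]),max_speed=.15); f0=np.array(get_state()["contact_force"])[2]
for z in(.004,-.001,-.004,-.007,-.010):
    ctrl.movel(list(np.r_[p,z])); s=get_state(); f=s["contact_force"][2]-f0; print(z,s["tcp_pos"][2],f)
    if f>3: z+=.004; ctrl.movel(list(np.r_[p,z])); break
for k in(-.030,-.005): ctrl.movel(list(np.r_[B+k*ax,z]),max_speed=.08); s=get_state(); print(s["tcp_pos"],s["contact_force"])
ctrl.movel(list(np.r_[B-.025*ax,z])); ctrl.movel(list(np.r_[B-.025*ax,.12]),max_speed=.25)
ctrl.ungrasp(); ctrl.movel(list(np.r_[B-.12*ax,.2]),max_speed=.25)
bar(); print(get_state()["time"]); im,_=vision.grab_frame("top"); cv2.imwrite("pics/bar3.png",cv2.resize(im[235:355,150:310],(800,600),interpolation=cv2.INTER_CUBIC))
E
```

```text
0.004 0.0034205328040183905 -0.04837490693215568
-0.001 -0.001371727964032926 0.20687985927037678
-0.004 -0.004156973812473298 0.43521326464679655
-0.007 -0.007178803978811037 0.9681319901812266
-0.01 -0.010204590954005895 0.21546947215399817
[ 0.4188  0.3445 -0.01  ] [-0.3074  0.2401  0.5865]
[ 0.4292  0.3219 -0.01  ] [0.0006 0.2341 0.2217]
top [0.4511 0.2768] 111 [0.4506 0.2978 0.4671 0.2627 0.4517 0.2552 0.4352 0.2903]
scene [0.4567 0.2757] 117 [0.4525 0.2482 0.4268 0.3019 0.4647 0.3012 0.4893 0.2483]
36.1417
```

The push worked: the bar moved 42 mm along its axis to about (0.4476, 0.2797). I feel for the table with shut fingers to get the true tip offset, then grasp.

```bash
python3 - <<'E'
from h import *
ax=np.array([.424,-.905]); p=np.array([.409,.366]); B=np.array([.4476,.2797])
ctrl.close_gripper(20); ctrl.movel(list(np.r_[p,.05]),max_speed=.25); ctrl.movel(list(np.r_[p,-.009]),max_speed=.15); f0=get_state()["contact_force"][2]
for z in np.arange(-.011,-.027,-.002):
    ctrl.movel(list(np.r_[p,z]),max_speed=.15); s=get_state(); f=s["contact_force"][2]-f0; print(z,s["tcp_pos"][2],f)
    if f>3: break
ctrl.movel(list(np.r_[p,.08]),max_speed=.3); ctrl.ungrasp(); ctrl.movel(list(np.r_[B,.08]),max_speed=.25); print(get_state()["time"])
E
```

```text
-0.011 -0.010225717439637953 -0.9082746568061767
-0.013 -0.012973361013225458 -0.7012202867422437
-0.015 -0.015174220885287824 -0.6762569049562478
-0.017 -0.017174501565423127 -1.2598309129634717
-0.019 -0.019134981773378933 -1.3238834522278025
-0.020999999999999998 -0.021143795876742276 -1.03782010642218
-0.023 -0.0231472547536076 -0.844446211707685
-0.025 -0.023720853018155567 13.544317567903079
42.1167
```

The tip sits 23.2 mm behind the reported TCP. I grasp with the tips about 9 mm above the table.

```bash
python3 - <<'E'
from h import *
B=np.array([.4476,.2797]); yaw=-.13; u=np.array([-np.sin(yaw),np.cos(yaw)]); l=np.array([np.cos(yaw),np.sin(yaw),0])
ctrl.movel(list(np.r_[B,-.0145]),max_speed=.1); ctrl.close_gripper(30); s=get_state(); print(s["width"],s["gripper_force"],s["tcp_pos"])
ctrl.movel(list(np.r_[B,.13]),max_speed=.2); s=get_state(); print(s["width"],s["gripper_force"])
t=np.radians(35); N=np.r_[-u*np.sin(t),np.cos(t)]; O=np.r_[C+u*.2355,.195]
# bar underside 60 mm above floor; tip ~11 mm above bar underside; tool-length offset along tool z
tip=O+N*(.060+.011); tcp=tip-N*.0232
r=best(tcp,-N,l); print(r,tcp)
ctrl.movel(list(np.r_[B,.26]),max_speed=.25)
ctrl.movep(list(tcp),r[1]); s=get_state(); print(s["tcp_pos"],s["time"])
for c in("top","scene"):
    im,d=vision.grab_frame(c); hsv=cv2.cvtColor(im,cv2.COLOR_BGR2HSV); v,uu=np.nonzero((hsv[...,0]>105)&(hsv[...,0]<130)&(hsv[...,1]>110)&(d>0)); P=pts(c,np.c_[uu,v],d[v,uu])
    Q=P[(P[:,2]>.2)&(P[:,1]>0)&(P[:,1]<.25)&(P[:,0]<.7)]
    e=(Q-O)@np.c_[l,np.cross(N,l),N]; print(c,len(Q)); 
    if len(Q): print("lat, up-slope, off-floor: mean",e.mean(0),"pct5",np.percentile(e,5,0),"pct95",np.percentile(e,95,0))
    np.savez(f"hold_{c}.npz",im=im,d=d)
E
```

```text
0.020945640414735567 31.398208737373352 [ 0.4478  0.2797 -0.0143]
0.021068618118696498 30.910601019859314
(np.float64(0.9094828128412903), array([-0.1984,  0.7168,  0.6292,  0.226 ]), array([ 0.9173,  0.6831, -1.2176,  1.7437,  0.0616,  0.9318, -0.309 ])) [0.5656 0.0775 0.2342]
[0.5646 0.0785 0.2336] 46.35
top 92
lat, up-slope, off-floor: mean [-0.0158  0.0065  0.0834] pct5 [-0.0076 -0.017   0.0715] pct95 [0.0086 0.0313 0.0879]
scene 86
lat, up-slope, off-floor: mean [0.0063 0.0078 0.0885] pct5 [-0.0096 -0.0174  0.0638] pct95 [0.0212 0.0327 0.1626]
```

```bash
python3 - <<'E'
from h import *
yaw=-.13; u=np.array([-np.sin(yaw),np.cos(yaw)]); l=np.array([np.cos(yaw),np.sin(yaw),0]); t=np.radians(35); N=np.r_[-u*np.sin(t),np.cos(t)]; O=np.r_[C+u*.2355,.195]
M=np.c_[l,np.cross(N,l),N]
c="top"; D=np.load("hold_top.npz"); im,d=D["im"],D["d"]; hsv=cv2.cvtColor(im,cv2.COLOR_BGR2HSV); v,uu=np.nonzero((hsv[...,0]>105)&(hsv[...,0]<130)&(hsv[...,1]>110)&(d>0)); P=pts(c,np.c_[uu,v],d[v,uu]); e=(P-O)@M
e=e[(np.abs(e[:,0])<.03)&(np.abs(e[:,1])<.05)&(e[:,2]>.05)&(e[:,2]<.11)]; med=np.median(e,0); print(len(e),med,e.min(0),e.max(0),np.polyfit(e[:,1],e[:,2],1),np.polyfit(e[:,1],e[:,0],1))
if abs(med[0])<.0035:
    go=lambda h,sp=.1: ctrl.movel(list(O+N*(h+.011-.0232)),max_speed=sp)
    f0=np.array(get_state()["contact_force"])
    for h in(.03,.017,.012):
        go(h); s=get_state(); f=np.array(s["contact_force"])-f0; print(h,f)
        if np.linalg.norm(f)>8: break
    ctrl.ungrasp(); ctrl.pause(.3); go(.12,.2)
    for k in range(2):
        ctrl.pause(.3)
        for c in("top","scene"):
            im,d=vision.grab_frame(c); hsv=cv2.cvtColor(im,cv2.COLOR_BGR2HSV); v,uu=np.nonzero((hsv[...,0]>105)&(hsv[...,0]<130)&(hsv[...,1]>110)&(d>0)); P=pts(c,np.c_[uu,v],d[v,uu]); r=np.hypot(*(P[:,:2]-C).T)
            for nm,m in(("pocket",(r<.125)&(P[:,2]<.095)),("chute",(P[:,2]>.095)&(P[:,1]>-.1)&(r<.3)&(P[:,2]<.3))):
                print(c,nm,m.sum(),(P[m]-np.r_[C,0]).mean(0) if m.any() else "",np.percentile(P[m][:,2],[5,50,95]) if m.any() else "")
    print(get_state()["time"])
E
```

```text
89 [-0.0004  0.0109  0.0833] [-0.0096 -0.0185  0.0647] [0.01   0.0332 0.0947] [-0.2214  0.0839] [-0.0592  0.0008]
0.03 [ 0.0918 -1.3293  1.0133]
0.017 [-0.1661 -1.2392  1.5435]
0.012 [ 0.7618 -0.4438  1.2215]
top pocket 13 [-0.0029  0.0657  0.0447] [0.0401 0.0433 0.0539]
top chute 0  
scene pocket 17 [-0.0021  0.0944  0.0515] [0.0394 0.0471 0.0678]
scene chute 0  
top pocket 14 [-0.0033  0.0687  0.0464] [0.0397 0.045  0.0557]
top chute 0  
scene pocket 17 [-0.0006  0.0939  0.0529] [0.0415 0.046  0.0685]
scene chute 0  
49.8667
```

```bash
python3 - <<'E'
from h import *
yaw=-.13; u=np.array([-np.sin(yaw),np.cos(yaw)]); l=np.array([np.cos(yaw),np.sin(yaw)])
s=get_state(); ctrl.movel(list(np.array(s["tcp_pos"])+[0,0,.08]),max_speed=.25)
ctrl.movep([.42,.33,.33],best([.42,.33,.33],[0,0,-1],np.r_[l,0])[1]); ctrl.pause(.5); print(get_state()["time"])
for c in("top","scene"):
    im,d=vision.grab_frame(c); old=np.load(c+"0.npz"); hsv=cv2.cvtColor(im,cv2.COLOR_BGR2HSV); v,uu=np.nonzero(d>0); P=pts(c,np.c_[uu,v],d[v,uu]); hu=hsv[v,uu]
    s=(P[:,:2]-C)@u; a=(P[:,:2]-C)@l; blue=(hu[:,0]>105)&(hu[:,0]<130)&(hu[:,1]>110)
    pk=(s>.035)&(s<.112)&(np.abs(a)<.4*s)&(P[:,2]<.095)
    print(c,"pocket px",pk.sum(),"blue",(pk&blue).sum(),"bar-like z>.054 blue",(pk&blue&(P[:,2]>.054)).sum(), "z hist",np.histogram(P[pk][:,2],[0,.035,.05,.058,.072,.095])[0])
    m=pk&blue
    print(np.round(np.c_[s,a,P[:,2]][m&(P[:,2]>.054)][:20]*1000).astype(int).tolist())
    ch=(s>.11)&(s<.27)&(np.abs(a)<.013)&(P[:,2]>.09)&(P[:,2]<.26); off=(P[ch][:,2]-(.195+(s[ch]-.2355)*np.tan(np.radians(35))))
    print("chute off-floor >12mm by s:",np.histogram(s[ch][off>.012],np.arange(.11,.28,.02))[0],"blue",(ch&blue).sum())
    print("blue elsewhere",[(np.round(P[blue&(P[:,2]>.0)&(P[:,2]<.3)&(np.abs(P[:,1])<.6)&(P[:,0]<.85)&~pk],2)[::6]).tolist()])
    v,uu=np.nonzero(old["d"]>0)
    for r in models.masks_of(c,"blue_bar")[:3]: print(r["p"],r["point"],np.median(maskpts(c,r["mask"],d),0))
    np.savez(f"end_{c}.npz",im=im,d=d)
print(carousel())
E
```

```text
52.1167
top pocket px 630 blue 175 bar-like z>.054 blue 128 z hist [  1 337  19 214  59]
[[79, 16, 65], [76, 16, 67], [74, 17, 68], [79, 13, 69], [76, 14, 69], [74, 14, 65], [71, 15, 62], [69, 14, 69], [81, 11, 66], [78, 12, 60], [76, 12, 66], [74, 11, 69], [71, 12, 63], [68, 13, 63], [66, 13, 64], [64, 13, 67], [61, 14, 61], [81, 9, 63], [78, 9, 64], [76, 9, 62]]
chute off-floor >12mm by s: [60  0  0  0  0  0  0 44] blue 0
blue elsewhere [[]]
0.47 [342.9, 242.7] [ 0.5519 -0.0622  0.0644]
scene pocket px 569 blue 17 bar-like z>.054 blue 7 z hist [  0  70  43 116 130]
[[68, -4, 67], [71, -3, 67], [73, 1, 70], [77, -6, 62], [80, -6, 62], [82, -4, 63], [84, 2, 68]]
chute off-floor >12mm by s: [33  9  5  8  4  6  6 17] blue 0
blue elsewhere [[[-1.0, -0.04, 0.19], [-0.86, -0.55, 0.28], [-0.84, -0.52, 0.28], [-0.83, -0.54, 0.28], [-0.82, -0.57, 0.28], [-0.83, -0.59, 0.28], [-0.81, -0.56, 0.27], [-0.82, -0.58, 0.26], [-0.82, -0.58, 0.26], [-0.84, -0.6, 0.25], [-0.81, -0.56, 0.26], [-0.83, -0.52, 0.24], [-0.81, -0.55, 0.25], [-0.83, -0.6, 0.25], [-0.83, -0.6, 0.24], [-0.82, -0.53, 0.23], [-0.8, -0.54, 0.23], [-0.81, -0.6, 0.23], [-0.81, -0.58, 0.23], [-0.81, -0.58, 0.22], [-0.79, -0.57, 0.22], [-0.79, -0.58, 0.22], [-0.8, -0.55, 0.21], [-0.8, -0.54, 0.2], [-0.8, -0.58, 0.2], [-0.8, -0.54, 0.19], [-0.82, -0.53, 0.17], [-0.82, -0.53, 0.17], [-0.81, -0.58, 0.17], [-0.81, -0.58, 0.17]]]
0.33 [379.7, 324.0] [0.7645 0.0919 0.0539]
(71, np.float64(-0.015), np.float64(0.016))
```

The bar lies flat in the blue pocket (top at 0.065 m, as expected), the chute is empty, the carousel has not moved and the arm is clear. I hand in.

```bash
python3 -c "
from h import *
print(ticket.close_job())"
```

```text
the job is handed in; nothing more can be done
None
```

I handed the job in at about 52 s: five handle strokes brought the blue pocket under the outlet, the handle is back at its rest stop, and the blue bar slid down the chute and lies flat in the blue pocket.

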